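Seat a sample tube in the snuggest well of the block heater

ROBOT

A 6-joint arm with a two-finger parallel gripper is mounted at the origin on the work surface. World frame = base frame: x ahead of the robot, y to its left, z up, the work surface at z = 0. Lengths are in mm, angles in rad, forces in N, time in s.
With the tool pointing down it reaches from about 350 to 875 mm from the base axis. Payload 4.2 kg.
Tool frame: the origin (TCP) lies midway between the tips of the shut fingers; the grasp point (between the pads) lies 19 mm behind it; z points along the fingers, y is the line along which they close (so a half turn about z gives the same grasp; the last joint's range is limited). The gripper opens to 85 mm and grips with 20 to 120 N. Pads are 22 mm wide; open, the fingers measure 114 mm over their backs; the gripper's body (76 mm by 85 mm) begins 54 mm behind the grasp point. The pads swing forward as they close: fully open they stand 13 mm farther back than shut.
Start: joints at [1.472, 0.385, 0.008, 0, -1.194, -0.259], TCP at [218.851, 585.409, 203.912] pointing down, gripper open.
Joint ranges: [-3.14, 3.14], [-1.21, 2.06], [-1.07, 1.41], [-3.16, 2.05], [-2.99, -0.16], [-3.1, 3.1]. Speed limits (rad/s): [2.79, 2.79, 3.14, 3.14, 3.14, 3.14].

INTERFACE

Orientations are given as a unit quaternion [x, y, z, w].
In Python, from bench import arm gives the robot as it stands. The module is installed in compiled form; this text tells all that it offers.
- The arm moves only by the shell command python3 -m handwheel 'ROWS' [OPENING]. ROWS is JSON, a list of rows, each an object of numbers: "x", "y", "z": the shift along the world's x, y, z each as a share of 20 cm, from -1 to 1; "ax", "ay", "az": the turn, a rotation vector about the world's x, y, z each as a share of 90 degrees, from -1 to 1. In form: [{"x": .., "y": .., "z": .., "ax": .., "ay": .., "az": ..}, ...]. A call has exactly 8 rows; each row shifts and turns the commanded pose from where the row before left it; what a row does not reach is not made up. A row lasts 1/10 s, in which the tool goes at most 50 mm and 8.59 degrees, less where a joint would pass 70% of its speed; a pose out of reach is approached as far as the arm can. A call with a number of a shift or a turn outside -1 to 1 is refused whole. A call with a gripper value outside its range is refused whole. OPENING is the opening, from -1 (shut) to 1 (fully open), set as the call begins (- or left out, the last holds). The fingers move at their own pace and stop on an object; the grip force is fixed at half the most. Time passes only in rows, so rows that do not move let the fingers close, or fill a call up. It gives the time, the measured TCP pose, the force, the opening and the grip force at its end, in the units of the state.
- arm.read_state(): the state, without advancing time (a new reading comes with each control period).
- arm.get_image(name): name is "scene" or "top"; returns the picture (480x640x3 uint8, red, green, blue); there is no depth.
- arm.camera_params(name): a dict with "K" (3x3 intrinsics, pixels), "k1" (the pictures are not rectified: a ray, as slopes to the right and down, at radius r is drawn at 1 + k1 r^2 times it, then the intrinsics apply), "position" and "orientation" of the camera in the world. Camera axes: x right, y down, z forward; pixel columns grow to the right and rows downward; lengths in mm; the calibration is good to about 2 mm. A picture is of the moment at which its call begins. camera_params takes no time and is no camera call.
- arm.job_done(): hands the job in; it is judged then, once.
The state is a dict: "clock": time; "joints": joint angles; "joint_vel": joint speeds; "joint_efforts": joint torques, N m; "position": TCP position; "ee_rot": TCP orientation; "contact_force": force on the tool from outside, world axes, zero at the start; "wrist_torque": the same for the moment, N m; "gripper_width": finger opening in mm; "grasp_force": force on a finger pad.
Only numpy, scipy, OpenCV 4.12 (cv2) and the standard library are available. Lean on these libraries where they do the work, as an engineer would, in place of code of your own. Each camera call takes 0.05 s, during which the arm holds its last target. There are 200 camera calls.

TASK

Take the sample tube that stands alone in the little stand and put it in the block heater, in the narrowest well that will take it: try it gently on the wells one after another from the smallest upwards, never forcing it, until it slides in, and lower it fully home. Leave the tubes in the rack and everything else on the bench alone.

Things in the scene. Friction and masses are not known exactly. Their poses are not given: they have to be found in the camera images.
- heater: Dry-block tube heater, rigid, fixed: white housing 170 (x) by 200 (y) by 80 mm high, its panel at the -x side; aluminium block, top at 90 mm, five wells in a row along y, growing from +y to -y. Origin: centre of the underside. A tube fits wells 1 mm or more wider than its body; on narrower ones its foot stops 0 to 2 mm below the top. Never press a tube on it with over 20 N.
- well_1 (a point): Centre of the mouth of well 1, level with the top face of the heater's metal block, 90 mm above the bench. Round vertical well 16 mm across, 50 mm deep, flat floor. It lies 22 mm to +x and 65 mm to +y of the heater's origin. z up.
- well_2 (a point): Centre of the mouth of well 2, level with the top face of the heater's metal block, 90 mm above the bench. Round vertical well 19 mm across, 50 mm deep, flat floor. It lies 22 mm to +x and 38.5 mm to +y of the heater's origin. z up.
- well_3 (a point): Centre of the mouth of well 3, level with the top face of the heater's metal block, 90 mm above the bench. Round vertical well 22 mm across, 50 mm deep, flat floor. It lies 22 mm to +x and 9 mm to +y of the heater's origin. z up.
- well_4 (a point): Centre of the mouth of well 4, level with the top face of the heater's metal block, 90 mm above the bench. Round vertical well 25 mm across, 50 mm deep, flat floor. It lies 22 mm to +x and -23.5 mm to +y of the heater's origin. z up.
- well_5 (a point): Centre of the mouth of well 5, level with the top face of the heater's metal block, 90 mm above the bench. Round vertical well 28 mm across, 50 mm deep, flat floor. It lies 22 mm to +x and -59 mm to +y of the heater's origin. z up.
- tube_a: Closed sample tube, 96 mm tall, 45 g: clear body with paper label, brown ribbed cap 28 mm across from 72 to 96 mm above the underside (alike on all). The straight round body is thinner, 17 to 25 mm, differing from tube to tube (which is which not told). 2 mm rounded foot. Origin: centre of the underside; z up the tube. Any one of the three is alone in the stand, two are in the rack.
- tube_b: Closed sample tube, 96 mm tall, 45 g: clear body with paper label, brown ribbed cap 28 mm across from 72 to 96 mm above the underside (alike on all). The straight round body is thinner, 17 to 25 mm, differing from tube to tube (which is which not told). 2 mm rounded foot. Origin: centre of the underside; z up the tube. Any one of the three is alone in the stand, two are in the rack.
- tube_c: Closed sample tube, 96 mm tall, 45 g: clear body with paper label, brown ribbed cap 28 mm across from 72 to 96 mm above the underside (alike on all). The straight round body is thinner, 17 to 25 mm, differing from tube to tube (which is which not told). 2 mm rounded foot. Origin: centre of the underside; z up the tube. Any one of the three is alone in the stand, two are in the rack.
- stand: Single tube stand: off-white square cell, 40 mm by 40 mm outside, 30 mm inside, 45 mm high, inner floor 5 mm above the bench, on a grey 72 mm square foot; fixed. Origin: centre of the underside. The tube in it stands on the inner floor, its cap 77 to 101 mm above the bench.
- rack: Off-white tube rack, 75 mm (x) by 145 mm (y), 45 mm high, two by four square cells 30 mm wide, inner floor 5 mm above the bench; fixed. Two tubes stand in it. Origin: centre of the underside.
- pump_bottle: Bystander: hand-gel pump bottle, 64 mm across, 172 mm tall, loose. Origin: centre of the underside.
- swab_pot: Bystander: white pot 88 mm across full of white swab sticks, about 140 mm tall, loose. Origin: centre of the underside.
- glove_box: Bystander: glove box 120 by 235 by 70 mm, loose, at the far edge of the bench. Origin: centre of the underside.
Things that resemble listed ones, but are neither listed nor needed, are in the scene too. What is shaped like the rack but purple is not meant.

How it is judged:
By the outcome, as a careful person would: the job done as asked, in the order asked, and still so for the second after the job is handed in, with the robot touching nothing.
It also fails if it takes over 72 s, if anything falls off the work surface, if the arm or the gripper's body presses on something with over 40 N, if the wrist force passes 120 N, or if a joint passes its speed limit or range.

## Working session

There is one attempt and no reset: what is moved stays moved. The work goes in short steps, Python scripts to look and compute and a shell command to move; the robot and the scene stay as the last step left them, time stands still between calls to the robot, and variables do not carry over. Pictures are saved under pics/ and viewed, at most 10 in all, crops included, and the job is handed in when it is done.

```bash
mkdir -p pics; python3 - <<'E'
from bench import arm
import cv2
for n in("scene","top"):
    cv2.imwrite(f"pics/{n}0.png",arm.get_image(n)[:,:,::-1]); print(n,arm.camera_params(n))
print(arm.read_state())
E
```

```text
scene {'K': array([[459.37780792,   0.        , 312.85823399],
       [  0.        , 459.37780792, 240.48377459],
       [  0.        ,   0.        ,   1.        ]]), 'k1': -0.039788535465652315, 'position': array([1348.60069896,  426.65069641,  799.63942785]), 'orientation': array([ 0.46733123,  0.7709369 , -0.37619024, -0.21386613])}
top {'K': array([[617.16421143,   0.        , 319.08811462],
       [  0.        , 617.16421143, 237.52955755],
       [  0.        ,   0.        ,   1.        ]]), 'k1': -0.05167288004250733, 'position': array([ 378.09808651,  -10.75972689, 1755.8447569 ]), 'orientation': array([ 0.70666731, -0.70509008,  0.03945537, -0.04373279])}
{'clock': 0.1, 'joints': array([ 1.47161725e+00,  3.85497687e-01,  6.74110558e-03, -4.17025609e-04,
       -1.19396470e+00, -2.58586378e-01]), 'joint_vel': array([ 0.00108583, -0.00152449,  0.00338993,  0.00153935, -0.00096   ,
       -0.00071225]), 'joint_efforts': array([-3.65522274e-04, -3.93321240e+01,  1.88929045e+01,  4.19791505e+00,
       -2.61735666e-03,  4.38426468e-06]), 'position': array([218.66242367, 584.89151757, 202.91442037]), 'ee_rot': array([ 9.84028941e-01, -1.78005840e-01, -1.16561402e-04,  9.74854758e-04]), 'contact_force': array([-0.62747958, -0.24232309, -0.00665906]), 'wrist_torque': array([-0.00642319,  0.01683447, -0.02888849]), 'grasp_force': 0.0, 'gripper_width': 85.52340528953019}
```

View pics/scene0.png

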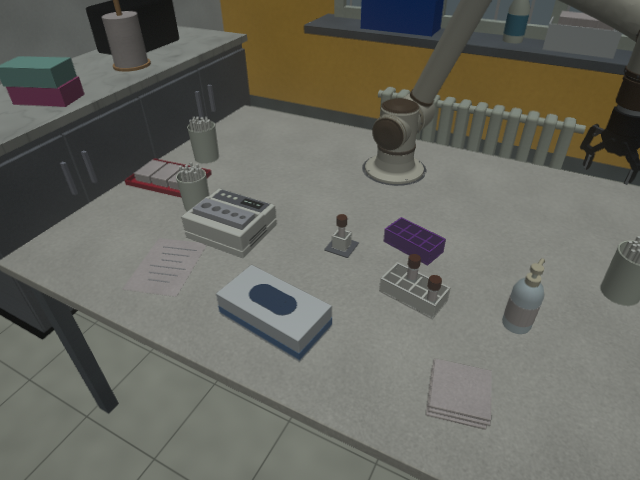

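View pics/top0.png

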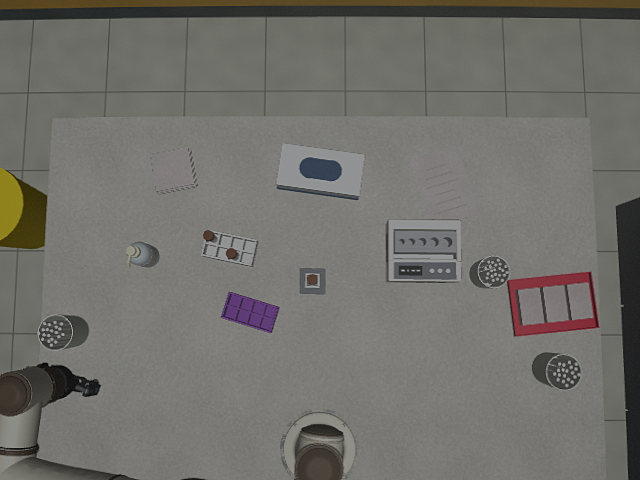

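The scene picture shows the heater, stand and rack. In the top picture the stand's tube cap is at about (312,280), the heater at about (424,250), and its wells run from (403,242) (small) to (447,242) (large). I'll measure on enlarged crops.

```bash
cat >h.py <<'E'
import numpy as np,cv2
from bench import arm
from scipy.spatial.transform import Rotation as R
def cam(n):
    c=arm.camera_params(n); return c['K'],np.array([c['k1'],0,0,0,0.]),np.array(c['position']),R.from_quat(c['orientation'])
def p2w(n,uv,z):
    K,d,p,r=cam(n); q=cv2.undistortPoints(np.array([[uv]],float),K,d)[0,0]
    v=r.apply([q[0],q[1],1]); return (p+v*(z-p[2])/v[2]).round(1)
def w2p(n,X):
    K,d,p,r=cam(n); m=r.inv()
    return cv2.projectPoints(np.atleast_2d(np.array(X,float)),m.as_rotvec(),m.apply(-p),K,d)[0][:,0]
E
python3 - <<'E'
from h import *
im=cv2.imread('pics/top0.png')
a=cv2.resize(im[210:300,380:470],None,fx=6,fy=6,interpolation=2)[:, :]
b=cv2.resize(im[262:302,292:332],None,fx=6,fy=6,interpolation=2)
o=np.zeros((540,790,3),np.uint8);o[:,:540]=a;o[:240,550:790]=b
s=cv2.imread('pics/scene0.png'); c=cv2.resize(s[205:260,320:364],None,fx=5,fy=5,interpolation=2);o[250:525,560:780]=c
cv2.imwrite('pics/crop0.png',o)
print(p2w('top',(424,250),85),p2w('top',(312,280),101),p2w('scene',(342,217),101))
E
```

```text
[ 542.1 -285.9   85. ] [459.2  18.2 101. ] [467.9  23.7 101. ]
```

View pics/crop0.png

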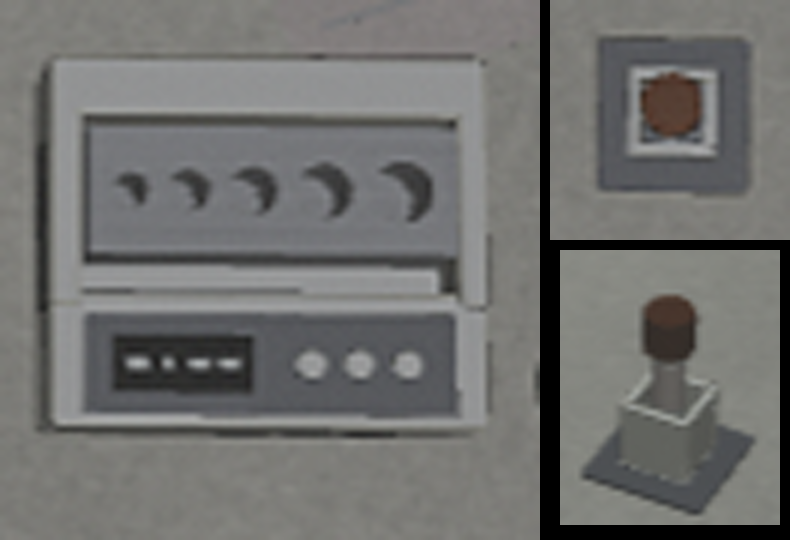

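Crop: well 5's centre is at about (402,191) in the crop, well 1's at (130,189) and the stand cap's at (672,104). The lone tube's body looks about 18 mm wide. Next I'll fit the cap with both cameras and the heater from the top view.

```bash
cat >>h.py <<'E'
from scipy.optimize import least_squares
def capmask(im,box):
    h=cv2.cvtColor(im,cv2.COLOR_BGR2HSV); m=((h[...,1]>90)&((h[...,0]<15)|(h[...,0]>172))).astype(np.uint8)
    o=np.zeros_like(m);x0,y0,x1,y1=box;o[y0:y1,x0:x1]=m[y0:y1,x0:x1]; return o
def cyl(n,x,y,z0,z1,r):
    t=np.linspace(0,2*np.pi,40);P=[[x+r*np.cos(a),y+r*np.sin(a),z] for z in(z0,z1) for a in t]
    h=cv2.convexHull(w2p(n,P).astype(np.float32)); m=cv2.moments(h); return np.array([m['m10'],m['m01']])/m['m00'],m['m00']
E
python3 - <<'E'
from h import *
C={}
for n,b in(('top',(297,265,327,295)),('scene',(330,205,354,232))):
    m=capmask(cv2.imread(f'pics/{n}0.png'),b); q=cv2.moments(m,True); C[n]=np.array([q['m10'],q['m01']])/q['m00']
    f=least_squares(lambda s:cyl(n,s[0],s[1],77,101,14)[0]-C[n],[460,18]).x
    print(n,C[n],q['m00'],cyl(n,*f,77,101,14)[1],'cap at',f)
g=lambda u,v:((u+.5)/6-.5+380,(v+.5)/6-.5+210)
W=[p2w('top',g(*q),90) for q in((129.5,189),(252.5,190.5),(402,191))]; print(W)
d=(W[2]-W[0])[:2];print('len',np.hypot(*d),'yaw',np.degrees(np.arctan2(d[0],-d[1])))
print('housing corners',[p2w('top',g(*q),80) for q in((50,60),(485,60),(488,428),(48,428))])
s=lambda u,v:((u-550+.5)/6-.5+292,(v+.5)/6-.5+262)
print('stand',p2w('top',s(672,112),45),'foot',[p2w('top',s(*q),5) for q in((598,38),(750,38),(750,192),(598,192))])
E
```

```text
top [311.78378378 278.91891892] 74.0 89.20560503704473 cap at [462.69926026  18.19793091]
scene [341.62162162 217.        ] 37.0 130.700841185404 cap at [454.88935145  17.16285881]
[array([ 565.8, -223.4,   90. ]), array([ 565.2, -279.2,   90. ]), array([ 565.1, -347.1,   90. ])]
len 123.70198058236579 yaw -0.32422487919695503
housing corners [array([ 626.2, -189.1,   80. ]), array([ 626.7, -388.6,   80. ]), array([ 458.3, -385.9,   80. ]), array([ 458.1, -186.4,   80. ])]
stand [461.2  19.4  45. ] foot [array([498.1,  55.3,   5. ]), array([498.3, -16.7,   5. ]), array([425.6, -16.8,   5. ]), array([425.4,  54.9,   5. ])]
```

```bash
python3 -m handwheel '[{"x":0.1,"y":-0.22,"az":0.057},{"x":0.1,"y":-0.22,"az":0.057},{"x":0.1,"y":-0.22,"az":0.057},{"x":0.1,"y":-0.22,"az":0.057},{"x":0.1,"y":-0.22},{"x":0.1,"y":-0.22},{"x":0.1,"y":-0.22},{"x":0.1,"y":-0.22}]' 1
```

```text
invalid input at $[0]: expected keys x, y, z, ax, ay, az
```

```bash
python3 -m handwheel '[{"x":0.094,"y":-0.218,"z":0,"ax":0,"ay":0,"az":0.057},{"x":0.094,"y":-0.218,"z":0,"ax":0,"ay":0,"az":0.057},{"x":0.094,"y":-0.218,"z":0,"ax":0,"ay":0,"az":0.057},{"x":0.094,"y":-0.218,"z":0,"ax":0,"ay":0,"az":0.057},{"x":0.094,"y":-0.218,"z":0,"ax":0,"ay":0,"az":0},{"x":0.094,"y":-0.218,"z":0,"ax":0,"ay":0,"az":0},{"x":0.094,"y":-0.218,"z":0,"ax":0,"ay":0,"az":0},{"x":0.094,"y":-0.218,"z":0,"ax":0,"ay":0,"az":0}]' 1
```

```text
clock: 0.9
position: [369.3, 234.6, 203.8]
ee_rot: [1.0, 0.0, -0.0, 0.0]
contact_force: [1.0, 0.1, -0.7]
gripper_width: 85.4
grasp_force: 0.0
```

```bash
python3 -m handwheel '[{"x":0.094,"y":-0.218,"z":0,"ax":0,"ay":0,"az":0},{"x":0.094,"y":-0.218,"z":0,"ax":0,"ay":0,"az":0},{"x":0.094,"y":-0.218,"z":0,"ax":0,"ay":0,"az":0},{"x":0.094,"y":-0.218,"z":0,"ax":0,"ay":0,"az":0},{"x":0.094,"y":-0.218,"z":0,"ax":0,"ay":0,"az":0},{"x":0,"y":0,"z":0,"ax":0,"ay":0,"az":0},{"x":0,"y":0,"z":0,"ax":0,"ay":0,"az":0},{"x":0,"y":0,"z":0,"ax":0,"ay":0,"az":0}]' 1
```

```text
clock: 1.7
position: [462.8, 19.1, 203.6]
ee_rot: [1.0, 0.0, -0.0, -0.0]
contact_force: [-0.1, -0.9, 0.1]
gripper_width: 85.4
grasp_force: 0.0
```

```bash
python3 -m handwheel '[{"x":0,"y":0,"z":-0.1,"ax":0,"ay":0,"az":0},{"x":0,"y":0,"z":-0.1,"ax":0,"ay":0,"az":0},{"x":0,"y":0,"z":-0.1,"ax":0,"ay":0,"az":0},{"x":0,"y":0,"z":-0.1,"ax":0,"ay":0,"az":0},{"x":0,"y":0,"z":-0.1,"ax":0,"ay":0,"az":0},{"x":0,"y":0,"z":-0.1,"ax":0,"ay":0,"az":0},{"x":0,"y":0,"z":-0.05,"ax":0,"ay":0,"az":0},{"x":0,"y":0,"z":0,"ax":0,"ay":0,"az":0}]' 1 && python3 -m handwheel '[{"x":0,"y":0,"z":0,"ax":0,"ay":0,"az":0},{"x":0,"y":0,"z":0,"ax":0,"ay":0,"az":0},{"x":0,"y":0,"z":0,"ax":0,"ay":0,"az":0},{"x":0,"y":0,"z":0,"ax":0,"ay":0,"az":0},{"x":0,"y":0,"z":0,"ax":0,"ay":0,"az":0},{"x":0,"y":0,"z":0,"ax":0,"ay":0,"az":0},{"x":0,"y":0,"z":0,"ax":0,"ay":0,"az":0},{"x":0,"y":0,"z":0,"ax":0,"ay":0,"az":0}]' -1
```

```text
clock: 2.5
position: [462.2, 19.4, 72.9]
ee_rot: [1.0, 0.001, -0.001, 0.001]
contact_force: [-0.6, -0.6, 0.8]
gripper_width: 85.3
grasp_force: 0.0
clock: 3.3
position: [463.2, 18.6, 73.9]
ee_rot: [1.0, 0.0, -0.0, 0.0]
contact_force: [-0.5, -0.3, -0.2]
gripper_width: -0.1
grasp_force: 0.0
```

The fingers closed on nothing, so I'll look.

```bash
python3 - <<'E'
from h import *
s=arm.get_image('scene')[:,:,::-1];t=arm.get_image('top')[:,:,::-1]
cv2.imwrite('pics/s1.png',s);cv2.imwrite('pics/t1.png',t)
o=np.hstack([cv2.resize(s[170:270,290:390],None,fx=4,fy=4,interpolation=2),cv2.resize(t[230:330,262:362],None,fx=4,fy=4,interpolation=2)])
cv2.imwrite('pics/c1.png',o);print(w2p('scene',[463,19,73]),w2p('top',[463,19,73]))
E
```

```text
[[340.99679174 224.15776747]] [[311.89581853 279.10030389]]
```

View pics/c1.png

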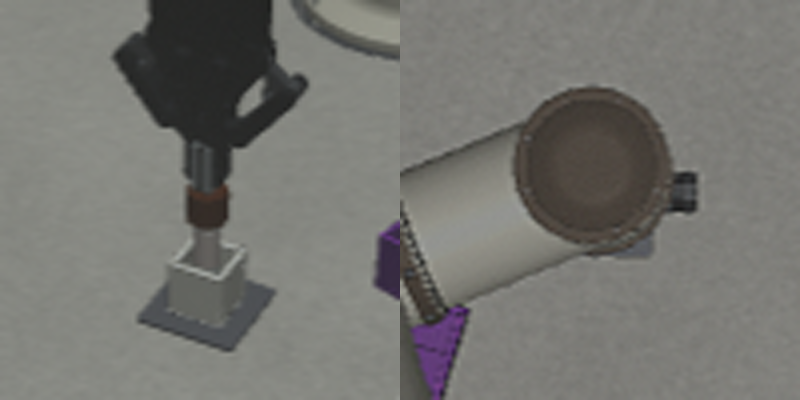

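Left half: the shut fingers seem to end at or behind the cap, around crop (208,187), and the tube hasn't moved. I'll overlay the modelled outlines to find out where the fingers really are.

```bash
python3 - <<'E'
from h import *
def draw(im,n,box,f,rings):
    x0,y0,x1,y1=box;a=cv2.resize(im[y0:y1,x0:x1],None,fx=f,fy=f,interpolation=cv2.INTER_NEAREST)
    t=np.linspace(0,2*np.pi,40)
    for x,y,z,r,c in rings:
        p=(w2p(n,[[x+r*np.cos(q),y+r*np.sin(q),z] for q in t])+.5-[x0,y0])*f
        cv2.polylines(a,[p.astype(np.int32)],True,c,1)
    return a
g=[(462.5,18.5,77,14,(0,255,0)),(462.5,18.5,101,14,(0,255,0)),(461.5,19,45,15,(255,0,0))]
k=[(463,19,73,4,(0,255,255)),(463,19,101,4,(255,0,255))]
b=(325,195,362,255)
s0=cv2.imread('pics/scene0.png');s1=cv2.imread('pics/s1.png')
o=np.hstack([draw(s0,'scene',b,10,g),draw(s1,'scene',b,10,g+k)])
cv2.imwrite('pics/c2.png',o);print(o.shape);print({k:np.round(v,3) for k,v in arm.read_state().items()})
E
```

```text
(600, 740, 3)
{'clock': np.float64(3.4), 'joints': array([ 0.392,  0.262, -0.554, -0.   , -0.755,  1.179]), 'joint_vel': array([ 0.001, -0.001, -0.001, -0.002, -0.001,  0.001]), 'joint_efforts': array([-5.0000e-03, -2.7950e+01,  1.3897e+01,  3.0880e+00, -1.0000e-03,
       -0.0000e+00]), 'position': array([463.227,  18.566,  73.866]), 'ee_rot': array([ 1.,  0., -0.,  0.]), 'contact_force': array([-0.46 , -1.188, -0.159]), 'wrist_torque': array([ 0.018, -0.013, -0.062]), 'grasp_force': np.float64(0.0), 'gripper_width': np.float64(-0.131)}
```

View pics/c2.png

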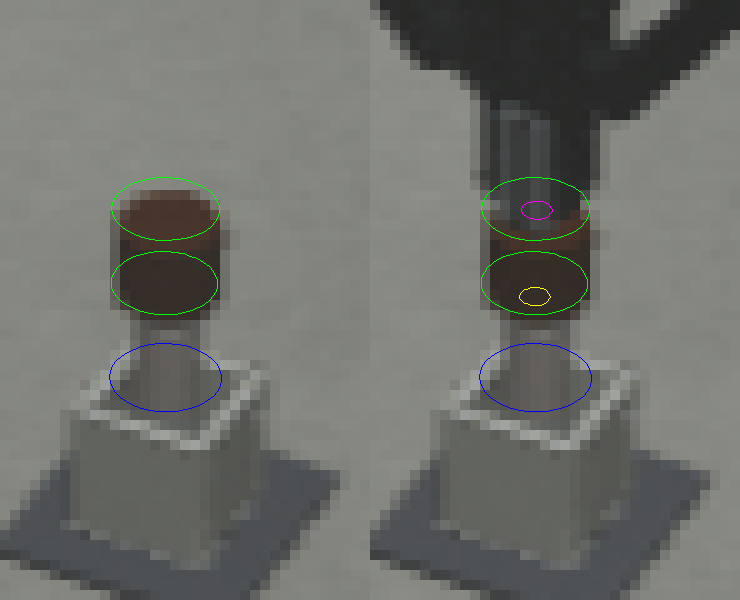

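The shut fingertips stand just on top of the cap, so they're really at z≈100 although the state reads 74. The tool height looks biased. I'll lift clear and compare predicted and seen fingertips at two heights, including the start pose.

```bash
python3 -m handwheel '[{"x":0,"y":0,"z":0.05,"ax":0,"ay":0,"az":0},{"x":0,"y":0,"z":0.05,"ax":0,"ay":0,"az":0},{"x":0,"y":0,"z":0.05,"ax":0,"ay":0,"az":0},{"x":0,"y":0,"z":0.05,"ax":0,"ay":0,"az":0},{"x":0,"y":0,"z":0,"ax":0,"ay":0,"az":0},{"x":0,"y":0,"z":0,"ax":0,"ay":0,"az":0},{"x":0,"y":0,"z":0,"ax":0,"ay":0,"az":0},{"x":0,"y":0,"z":0,"ax":0,"ay":0,"az":0}]' -1
python3 - <<'E'
from h import *
def rings(im,n,box,f,rs):
    x0,y0,x1,y1=box;a=cv2.resize(im[y0:y1,x0:x1],None,fx=f,fy=f,interpolation=cv2.INTER_NEAREST)
    t=np.linspace(0,2*np.pi,40)
    for x,y,z,r,c in rs:
        p=(w2p(n,[[x+r*np.cos(q),y+r*np.sin(q),z] for q in t])+.5-[x0,y0])*f
        cv2.polylines(a,[p.astype(np.int32)],True,c,1)
    return a
s=arm.get_image('scene')[:,:,::-1].copy();cv2.imwrite('pics/s2.png',s)
x,y,z=arm.read_state()['position']
A=rings(s,'scene',(320,175,365,245),8,[(x,y,z,6,(0,255,255)),(x,y,z+26,6,(255,0,255))])
s0=cv2.imread('pics/scene0.png')
d=np.array([.35,.937])*43;P=np.array([218.7,584.9])
B=rings(s0,'scene',(575,120,640,190),6,[(*(P+d),216,6,(0,255,255)),(*(P-d),216,6,(0,255,255)),(*(P+d),242,6,(255,0,255)),(*(P-d),242,6,(255,0,255))])
h=max(A.shape[0],B.shape[0]);o=np.zeros((h,A.shape[1]+B.shape[1],3),np.uint8);o[:A.shape[0],:A.shape[1]]=A;o[:B.shape[0],A.shape[1]:]=B
cv2.imwrite('pics/c3.png',o);print(o.shape)
E
```

```text
clock: 4.2
position: [462.9, 18.5, 113.4]
ee_rot: [1.0, 0.0, -0.001, 0.0]
contact_force: [0.7, 0.7, -0.1]
gripper_width: -0.1
grasp_force: 0.0
(560, 750, 3)
```

View pics/c3.png

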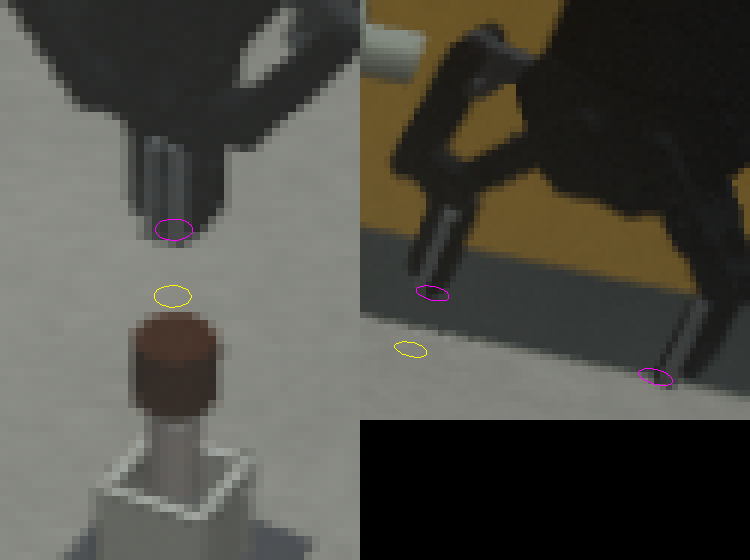

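The fingertips are really about 25 mm above the state's TCP at both poses (left crop: seen at row 240, predicted 297), and sideways they agree. So I'll aim 25 mm lower in reading: about 43 for the cap grasp.

```bash
python3 -m handwheel '[{"x":0,"y":0,"z":0,"ax":0,"ay":0,"az":0},{"x":0,"y":0,"z":0,"ax":0,"ay":0,"az":0},{"x":0,"y":0,"z":0,"ax":0,"ay":0,"az":0},{"x":0,"y":0,"z":0,"ax":0,"ay":0,"az":0},{"x":0,"y":0,"z":0,"ax":0,"ay":0,"az":0},{"x":0,"y":0,"z":0,"ax":0,"ay":0,"az":0},{"x":0,"y":0,"z":0,"ax":0,"ay":0,"az":0},{"x":0,"y":0,"z":0,"ax":0,"ay":0,"az":0}]' 1 && python3 -m handwheel '[{"x":0,"y":0,"z":-0.05,"ax":0,"ay":0,"az":0},{"x":0,"y":0,"z":-0.05,"ax":0,"ay":0,"az":0},{"x":0,"y":0,"z":-0.05,"ax":0,"ay":0,"az":0},{"x":0,"y":0,"z":-0.05,"ax":0,"ay":0,"az":0},{"x":0,"y":0,"z":-0.05,"ax":0,"ay":0,"az":0},{"x":0,"y":0,"z":-0.05,"ax":0,"ay":0,"az":0},{"x":0,"y":0,"z":-0.05,"ax":0,"ay":0,"az":0},{"x":0,"y":0,"z":0,"ax":0,"ay":0,"az":0}]' 1 && python3 -m handwheel '[{"x":0,"y":0,"z":0,"ax":0,"ay":0,"az":0},{"x":0,"y":0,"z":0,"ax":0,"ay":0,"az":0},{"x":0,"y":0,"z":0,"ax":0,"ay":0,"az":0},{"x":0,"y":0,"z":0,"ax":0,"ay":0,"az":0},{"x":0,"y":0,"z":0,"ax":0,"ay":0,"az":0},{"x":0,"y":0,"z":0,"ax":0,"ay":0,"az":0},{"x":0,"y":0,"z":0,"ax":0,"ay":0,"az":0},{"x":0,"y":0,"z":0,"ax":0,"ay":0,"az":0}]' -1
```

```text
clock: 5.05
position: [463.3, 18.6, 113.9]
ee_rot: [1.0, 0.0, 0.0, 0.0]
contact_force: [1.3, 0.4, -0.5]
gripper_width: 85.2
grasp_force: 0.0
clock: 5.85
position: [462.2, 18.2, 42.3]
ee_rot: [1.0, 0.0, -0.002, 0.001]
contact_force: [-0.7, 0.7, -0.2]
gripper_width: 85.5
grasp_force: 0.0
clock: 6.65
position: [463.9, 18.8, 44.5]
ee_rot: [1.0, 0.0, 0.001, -0.0]
contact_force: [-0.7, 0.2, 5.4]
gripper_width: 26.4
grasp_force: 58.9
```

Gripped, at 26.4 mm and 59 N. I'll release, turn 90° and regrip so the tube is centred in both axes.

```bash
python3 -m handwheel '[{"x":0,"y":0,"z":0,"ax":0,"ay":0,"az":0},{"x":0,"y":0,"z":0,"ax":0,"ay":0,"az":0},{"x":0,"y":0,"z":0,"ax":0,"ay":0,"az":0},{"x":0,"y":0,"z":0,"ax":0,"ay":0,"az":0},{"x":0,"y":0,"z":0,"ax":0,"ay":0,"az":-0.09},{"x":0,"y":0,"z":0,"ax":0,"ay":0,"az":-0.09},{"x":0,"y":0,"z":0,"ax":0,"ay":0,"az":-0.09},{"x":0,"y":0,"z":0,"ax":0,"ay":0,"az":-0.09}]' 0.4 && python3 -m handwheel '[{"x":0,"y":0,"z":0,"ax":0,"ay":0,"az":-0.09},{"x":0,"y":0,"z":0,"ax":0,"ay":0,"az":-0.09},{"x":0,"y":0,"z":0,"ax":0,"ay":0,"az":-0.09},{"x":0,"y":0,"z":0,"ax":0,"ay":0,"az":-0.09},{"x":0,"y":0,"z":0,"ax":0,"ay":0,"az":-0.09},{"x":0,"y":0,"z":0,"ax":0,"ay":0,"az":-0.09},{"x":0,"y":0,"z":0,"ax":0,"ay":0,"az":-0.09},{"x":0,"y":0,"z":0,"ax":0,"ay":0,"az":-0.01}]' 0.4 && python3 -m handwheel '[{"x":0,"y":0,"z":0,"ax":0,"ay":0,"az":0},{"x":0,"y":0,"z":0,"ax":0,"ay":0,"az":0},{"x":0,"y":0,"z":0,"ax":0,"ay":0,"az":0},{"x":0,"y":0,"z":0,"ax":0,"ay":0,"az":0},{"x":0,"y":0,"z":0,"ax":0,"ay":0,"az":0},{"x":0,"y":0,"z":0,"ax":0,"ay":0,"az":0},{"x":0,"y":0,"z":0,"ax":0,"ay":0,"az":0},{"x":0,"y":0,"z":0,"ax":0,"ay":0,"az":0}]' -1; python3 -c "
from bench import arm; print(arm.read_state())"
```

```text
clock: 7.45
position: [463.1, 18.6, 43.7]
ee_rot: [0.96, -0.282, -0.0, 0.0]
contact_force: [0.7, 0.6, 0.3]
gripper_width: 59.7
grasp_force: 0.0
clock: 8.25
position: [463.1, 18.6, 43.8]
ee_rot: [-0.707, 0.707, 0.0, -0.0]
contact_force: [-0.1, 0.5, 0.3]
gripper_width: 59.9
grasp_force: 0.0
clock: 9.05
position: [463.6, 18.7, 44.1]
ee_rot: [0.707, -0.707, 0.0, -0.0]
contact_force: [0.6, -0.9, 1.1]
gripper_width: 26.4
grasp_force: 58.9
{'clock': 9.05, 'joints': array([ 3.92054289e-01,  3.09377579e-01, -5.87275269e-01,  1.67588266e-04,
       -6.73487612e-01, -3.91604471e-01]), 'joint_vel': array([-0.00019587,  0.00183591,  0.00027535,  0.00137243,  0.00155112,
       -0.00070273]), 'joint_efforts': array([ 6.76731742e-02, -2.83386093e+01,  1.18312615e+01,  2.49470472e+00,
       -1.93658355e-01,  3.67737148e-04]), 'position': array([463.55192463,  18.70251494,  44.06934436]), 'ee_rot': array([ 7.07312049e-01, -7.06901376e-01,  1.74046015e-04, -2.82811197e-04]), 'contact_force': array([ 0.59845752, -0.91611741,  1.14053543]), 'wrist_torque': array([-0.05242027, -0.20754415,  0.01587188]), 'grasp_force': 58.855045437812805, 'gripper_width': 26.35492143992741}
```

Centred and held; the foot is at reading − 39. Lifting and carrying it over well 1.

```bash
python3 -m handwheel '[{"x":0,"y":0,"z":0.05,"ax":0,"ay":0,"az":0},{"x":0,"y":0,"z":0.1,"ax":0,"ay":0,"az":0},{"x":0,"y":0,"z":0.1,"ax":0,"ay":0,"az":0},{"x":0,"y":0,"z":0.1,"ax":0,"ay":0,"az":0},{"x":0,"y":0,"z":0.1,"ax":0,"ay":0,"az":0},{"x":0,"y":0,"z":0.1,"ax":0,"ay":0,"az":0},{"x":0,"y":0,"z":0.05,"ax":0,"ay":0,"az":0},{"x":0,"y":0,"z":0,"ax":0,"ay":0,"az":0}]' && python3 -m handwheel '[{"x":0.073,"y":-0.172,"z":0,"ax":0,"ay":0,"az":0},{"x":0.073,"y":-0.172,"z":0,"ax":0,"ay":0,"az":0},{"x":0.073,"y":-0.172,"z":0,"ax":0,"ay":0,"az":0},{"x":0.073,"y":-0.172,"z":0,"ax":0,"ay":0,"az":0},{"x":0.073,"y":-0.172,"z":0,"ax":0,"ay":0,"az":0},{"x":0.073,"y":-0.172,"z":0,"ax":0,"ay":0,"az":0},{"x":0.073,"y":-0.173,"z":0,"ax":0,"ay":0,"az":0},{"x":0,"y":0,"z":0,"ax":0,"ay":0,"az":0}]'
python3 - <<'E'
from h import *
t=arm.get_image('top')[:,:,::-1].copy();s=arm.get_image('scene')[:,:,::-1].copy()
cv2.imwrite('pics/t3.png',t);cv2.imwrite('pics/s3.png',s);st=arm.read_state();p=st['position'];print(p,st['contact_force'],st['wrist_torque'],st['grasp_force'])
tt=np.linspace(0,2*np.pi,60)
H=np.array([542.8,-287.5])
def ov(im,n,b,f):
    x0,y0,x1,y1=b;a=cv2.resize(im[y0:y1,x0:x1],None,fx=f,fy=f,interpolation=2)
    for dy,r in((65,8),(38.5,9.5),(9,11),(-23.5,12.5),(-59,14)):
        q=(w2p(n,[[H[0]+22+r*np.cos(u),H[1]+dy+r*np.sin(u),90] for u in tt])+.5-[x0,y0])*f
        cv2.polylines(a,[q.astype(np.int32)],True,(0,255,0),1)
    for z,r in((p[2]-39,9),(p[2]-39+72,14),(p[2]-39+96,14)):
        q=(w2p(n,[[p[0]+r*np.cos(u),p[1]+r*np.sin(u),z] for u in tt])+.5-[x0,y0])*f
        cv2.polylines(a,[q.astype(np.int32)],True,(0,255,255),1)
    return a
A=ov(s,'scene',(175,140,285,260),5)
t0=cv2.imread('pics/top0.png');B=ov(t0,'top',(385,210,465,290),3)
o=np.zeros((600,790,3),np.uint8);o[:,:550]=A;o[:240,550:790]=B
cv2.imwrite('pics/c4.png',o)
E
```

```text
clock: 9.85
position: [463.8, 18.9, 165.3]
ee_rot: [0.707, -0.707, 0.001, -0.001]
contact_force: [-0.4, -0.2, -1.1]
gripper_width: 26.5
grasp_force: 59.0
clock: 10.65
position: [565.6, -225.6, 161.3]
ee_rot: [-0.706, 0.709, 0.001, -0.001]
contact_force: [-0.4, 0.9, -0.2]
gripper_width: 26.7
grasp_force: 59.1
[ 564.33560558 -222.79867344  161.74208124] [-0.71926187  0.28832128  0.21583002] [0.01199518 0.03701255 0.01190136] 59.07230257987976
```

View pics/c4.png

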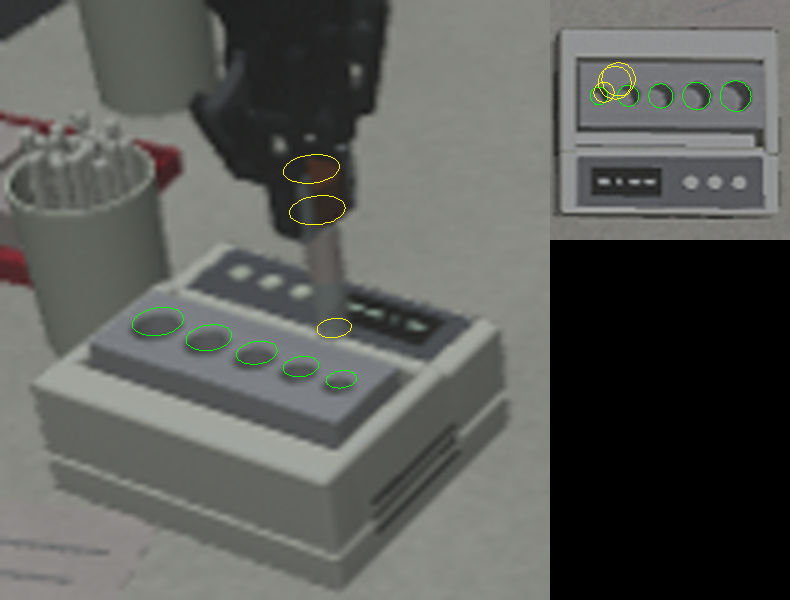

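The green rings lie on the wells in both views, and the tube hangs over well 1. I'll go down to just above the block, then gently in small steps.

```bash
python3 -m handwheel '[{"x":0,"y":0,"z":-0.03,"ax":0,"ay":0,"az":0},{"x":0,"y":0,"z":-0.03,"ax":0,"ay":0,"az":0},{"x":0,"y":0,"z":-0.03,"ax":0,"ay":0,"az":0},{"x":0,"y":0,"z":-0.02,"ax":0,"ay":0,"az":0},{"x":0,"y":0,"z":-0.01,"ax":0,"ay":0,"az":0},{"x":0,"y":0,"z":-0.01,"ax":0,"ay":0,"az":0},{"x":0,"y":0,"z":0,"ax":0,"ay":0,"az":0},{"x":0,"y":0,"z":0,"ax":0,"ay":0,"az":0}]' && python3 -m handwheel '[{"x":0,"y":0,"z":-0.005,"ax":0,"ay":0,"az":0},{"x":0,"y":0,"z":-0.005,"ax":0,"ay":0,"az":0},{"x":0,"y":0,"z":-0.005,"ax":0,"ay":0,"az":0},{"x":0,"y":0,"z":-0.005,"ax":0,"ay":0,"az":0},{"x":0,"y":0,"z":-0.005,"ax":0,"ay":0,"az":0},{"x":0,"y":0,"z":-0.005,"ax":0,"ay":0,"az":0},{"x":0,"y":0,"z":0,"ax":0,"ay":0,"az":0},{"x":0,"y":0,"z":0,"ax":0,"ay":0,"az":0}]'
```

```text
clock: 11.55
position: [565.6, -222.4, 138.1]
ee_rot: [0.707, -0.707, 0.0, -0.0]
contact_force: [-0.1, -0.1, -0.5]
gripper_width: 26.3
grasp_force: 59.1
clock: 12.35
position: [565.4, -222.4, 131.9]
ee_rot: [0.707, -0.707, -0.0, 0.0]
contact_force: [-0.2, 0.4, -0.9]
gripper_width: 26.5
grasp_force: 59.1
```

```bash
python3 -m handwheel '[{"x":0,"y":0,"z":-0.004,"ax":0,"ay":0,"az":0},{"x":0,"y":0,"z":-0.004,"ax":0,"ay":0,"az":0},{"x":0,"y":0,"z":-0.004,"ax":0,"ay":0,"az":0},{"x":0,"y":0,"z":0,"ax":0,"ay":0,"az":0},{"x":0,"y":0,"z":0,"ax":0,"ay":0,"az":0},{"x":0,"y":0,"z":0,"ax":0,"ay":0,"az":0},{"x":0,"y":0,"z":0,"ax":0,"ay":0,"az":0},{"x":0,"y":0,"z":0,"ax":0,"ay":0,"az":0}]'; python3 -c "
from bench import arm; s=arm.read_state();print(s['position'],s['contact_force'],s['wrist_torque'])"
```

```text
clock: 13.15
position: [565.5, -222.4, 129.6]
ee_rot: [0.707, -0.707, 0.0, -0.0]
contact_force: [-0.5, 0.4, -0.1]
gripper_width: 26.5
grasp_force: 59.1
[ 565.49061854 -222.38651866  129.58497571] [-0.50915998  0.38657825 -0.14888613] [0.04672643 0.04460252 0.01039138]
```

```bash
python3 -m handwheel '[{"x":0,"y":0,"z":-0.0025,"ax":0,"ay":0,"az":0},{"x":0,"y":0,"z":-0.0025,"ax":0,"ay":0,"az":0},{"x":0,"y":0,"z":0,"ax":0,"ay":0,"az":0},{"x":0,"y":0,"z":0,"ax":0,"ay":0,"az":0},{"x":0,"y":0,"z":0,"ax":0,"ay":0,"az":0},{"x":0,"y":0,"z":0,"ax":0,"ay":0,"az":0},{"x":0,"y":0,"z":0,"ax":0,"ay":0,"az":0},{"x":0,"y":0,"z":0,"ax":0,"ay":0,"az":0}]' ; python3 -m handwheel '[{"x":0,"y":0,"z":-0.0025,"ax":0,"ay":0,"az":0},{"x":0,"y":0,"z":-0.0025,"ax":0,"ay":0,"az":0},{"x":0,"y":0,"z":0,"ax":0,"ay":0,"az":0},{"x":0,"y":0,"z":0,"ax":0,"ay":0,"az":0},{"x":0,"y":0,"z":0,"ax":0,"ay":0,"az":0},{"x":0,"y":0,"z":0,"ax":0,"ay":0,"az":0},{"x":0,"y":0,"z":0,"ax":0,"ay":0,"az":0},{"x":0,"y":0,"z":0,"ax":0,"ay":0,"az":0}]'
```

```text
clock: 13.95
position: [565.6, -222.5, 128.9]
ee_rot: [0.707, -0.707, 0.0, -0.0]
contact_force: [-1.1, 0.2, 4.2]
gripper_width: 26.4
grasp_force: 59.4
clock: 14.75
position: [565.8, -222.7, 128.7]
ee_rot: [0.707, -0.707, 0.001, -0.0]
contact_force: [-1.4, -0.4, 6.9]
gripper_width: 25.9
grasp_force: 59.8
```

Well 1 stops the tube (7 N, foot at the block top). I'll lift and go to well 2.

```bash
python3 -m handwheel '[{"x":0,"y":0,"z":0.025,"ax":0,"ay":0,"az":0},{"x":0,"y":0,"z":0.025,"ax":0,"ay":0,"az":0},{"x":0,"y":-0.0445,"z":0,"ax":0,"ay":0,"az":0},{"x":0,"y":-0.044,"z":0,"ax":0,"ay":0,"az":0},{"x":0,"y":-0.044,"z":0,"ax":0,"ay":0,"az":0},{"x":0,"y":0,"z":-0.02,"ax":0,"ay":0,"az":0},{"x":0,"y":0,"z":-0.01,"ax":0,"ay":0,"az":0},{"x":0,"y":0,"z":0,"ax":0,"ay":0,"az":0}]'; python3 -m handwheel '[{"x":0,"y":0,"z":-0.005,"ax":0,"ay":0,"az":0},{"x":0,"y":0,"z":-0.005,"ax":0,"ay":0,"az":0},{"x":0,"y":0,"z":-0.0025,"ax":0,"ay":0,"az":0},{"x":0,"y":0,"z":-0.0025,"ax":0,"ay":0,"az":0},{"x":0,"y":0,"z":0,"ax":0,"ay":0,"az":0},{"x":0,"y":0,"z":0,"ax":0,"ay":0,"az":0},{"x":0,"y":0,"z":0,"ax":0,"ay":0,"az":0},{"x":0,"y":0,"z":0,"ax":0,"ay":0,"az":0}]'; python3 -c "
from bench import arm; s=arm.read_state();print(s['position'],s['contact_force'],s['wrist_torque'])"
```

```text
clock: 15.55
position: [564.9, -248.8, 130.6]
ee_rot: [0.707, -0.707, -0.001, 0.0]
contact_force: [-0.6, 0.3, -0.2]
gripper_width: 26.6
grasp_force: 59.0
clock: 16.35
position: [565.5, -248.9, 128.6]
ee_rot: [0.707, -0.707, 0.0, -0.0]
contact_force: [-0.8, -0.3, -0.9]
gripper_width: 26.2
grasp_force: 59.0
[ 565.49872505 -248.89750579  128.57358273] [-0.79046253 -0.28790737 -0.94870486] [-0.02590858 -0.05340661 -0.02047496]
```

```bash
python3 -m handwheel '[{"x":0,"y":0,"z":-0.0025,"ax":0,"ay":0,"az":0},{"x":0,"y":0,"z":-0.0025,"ax":0,"ay":0,"az":0},{"x":0,"y":0,"z":0,"ax":0,"ay":0,"az":0},{"x":0,"y":0,"z":0,"ax":0,"ay":0,"az":0},{"x":0,"y":0,"z":0,"ax":0,"ay":0,"az":0},{"x":0,"y":0,"z":0,"ax":0,"ay":0,"az":0},{"x":0,"y":0,"z":0,"ax":0,"ay":0,"az":0},{"x":0,"y":0,"z":0,"ax":0,"ay":0,"az":0}]' ; python3 -m handwheel '[{"x":0,"y":0,"z":-0.0025,"ax":0,"ay":0,"az":0},{"x":0,"y":0,"z":-0.0025,"ax":0,"ay":0,"az":0},{"x":0,"y":0,"z":0,"ax":0,"ay":0,"az":0},{"x":0,"y":0,"z":0,"ax":0,"ay":0,"az":0},{"x":0,"y":0,"z":0,"ax":0,"ay":0,"az":0},{"x":0,"y":0,"z":0,"ax":0,"ay":0,"az":0},{"x":0,"y":0,"z":0,"ax":0,"ay":0,"az":0},{"x":0,"y":0,"z":0,"ax":0,"ay":0,"az":0}]'; python3 -c "
from bench import arm; s=arm.read_state();print(s['position'],s['contact_force'],s['wrist_torque'])"
```

```text
clock: 17.15
position: [565.7, -249.0, 127.8]
ee_rot: [0.707, -0.707, 0.0, -0.0]
contact_force: [1.3, -0.6, 2.4]
gripper_width: 26.4
grasp_force: 59.2
clock: 17.95
position: [565.9, -249.2, 127.2]
ee_rot: [0.707, -0.707, 0.001, -0.0]
contact_force: [1.1, -0.8, 5.3]
gripper_width: 26.1
grasp_force: 59.5
[ 565.93627995 -249.18120575  127.16210492] [ 1.05875236 -0.79091009  5.25995846] [-0.36274964 -0.16624786 -0.02803306]
```

In well 2 the foot has sunk 1.5 mm deeper and the rim pushes the tool toward +x, −y, so it's just off-centre. I'll yield a little that way under light contact.

```bash
python3 -m handwheel '[{"x":0.0025,"y":-0.0015,"z":0,"ax":0,"ay":0,"az":0},{"x":0.0025,"y":-0.0015,"z":0,"ax":0,"ay":0,"az":0},{"x":0,"y":0,"z":0,"ax":0,"ay":0,"az":0},{"x":0,"y":0,"z":0,"ax":0,"ay":0,"az":0},{"x":0,"y":0,"z":0,"ax":0,"ay":0,"az":0},{"x":0,"y":0,"z":0,"ax":0,"ay":0,"az":0},{"x":0,"y":0,"z":0,"ax":0,"ay":0,"az":0},{"x":0,"y":0,"z":0,"ax":0,"ay":0,"az":0}]' ; python3 -c "
from bench import arm; s=arm.read_state();print(s['position'],s['contact_force'],s['wrist_torque'])"
```

```text
clock: 18.75
position: [566.2, -249.6, 127.0]
ee_rot: [0.707, -0.707, -0.0, 0.0]
contact_force: [-1.6, -0.4, 4.8]
gripper_width: 26.5
grasp_force: 59.5
[ 566.16117077 -249.57371892  126.98679426] [-1.59348249 -0.42616785  4.78291363] [-0.1744589   0.2354257  -0.01361736]
```

```bash
python3 -m handwheel '[{"x":-0.001,"y":-0.0025,"z":0,"ax":0,"ay":0,"az":0},{"x":-0.001,"y":-0.0015,"z":0,"ax":0,"ay":0,"az":0},{"x":0,"y":0,"z":0,"ax":0,"ay":0,"az":0},{"x":0,"y":0,"z":0,"ax":0,"ay":0,"az":0},{"x":0,"y":0,"z":-0.0025,"ax":0,"ay":0,"az":0},{"x":0,"y":0,"z":0,"ax":0,"ay":0,"az":0},{"x":0,"y":0,"z":0,"ax":0,"ay":0,"az":0},{"x":0,"y":0,"z":0,"ax":0,"ay":0,"az":0}]' ; python3 -c "
from bench import arm; s=arm.read_state();print(s['position'],s['contact_force'],s['wrist_torque'])"
```

```text
clock: 19.55
position: [566.0, -250.1, 125.4]
ee_rot: [0.707, -0.707, -0.0, -0.0]
contact_force: [1.3, -0.8, -0.2]
gripper_width: 26.7
grasp_force: 59.1
[ 566.04137436 -250.11227659  125.37222916] [ 1.33119734 -0.84406926 -0.20627209] [-0.24549071 -0.57947822 -0.00450774]
```

It dropped in with no vertical force. I'll lower it on while watching the forces.

```bash
python3 -m handwheel '[{"x":0.001,"y":-0.002,"z":-0.005,"ax":0,"ay":0,"az":0},{"x":0,"y":0,"z":-0.005,"ax":0,"ay":0,"az":0},{"x":0,"y":0,"z":-0.005,"ax":0,"ay":0,"az":0},{"x":0,"y":0,"z":-0.005,"ax":0,"ay":0,"az":0},{"x":0,"y":0,"z":-0.005,"ax":0,"ay":0,"az":0},{"x":0,"y":0,"z":-0.005,"ax":0,"ay":0,"az":0},{"x":0,"y":0,"z":0,"ax":0,"ay":0,"az":0},{"x":0,"y":0,"z":0,"ax":0,"ay":0,"az":0}]' ; python3 -c "
from bench import arm; s=arm.read_state();print(s['position'],s['contact_force'],s['wrist_torque'])"
```

```text
clock: 20.35
position: [566.1, -250.6, 119.8]
ee_rot: [0.707, -0.707, -0.0, 0.0]
contact_force: [2.1, 0.0, -1.1]
gripper_width: 26.5
grasp_force: 59.1
[ 566.13149224 -250.618492    119.77199685] [ 2.06382318  0.04879953 -1.1263248 ] [-0.04950512 -0.37397057 -0.00639141]
```

```bash
python3 -m handwheel '[{"x":0.0015,"y":0,"z":-0.01,"ax":0,"ay":0,"az":0},{"x":0,"y":0,"z":-0.015,"ax":0,"ay":0,"az":0},{"x":0,"y":0,"z":-0.015,"ax":0,"ay":0,"az":0},{"x":0,"y":0,"z":-0.015,"ax":0,"ay":0,"az":0},{"x":0,"y":0,"z":-0.015,"ax":0,"ay":0,"az":0},{"x":0,"y":0,"z":-0.015,"ax":0,"ay":0,"az":0},{"x":0,"y":0,"z":0,"ax":0,"ay":0,"az":0},{"x":0,"y":0,"z":0,"ax":0,"ay":0,"az":0}]' ; python3 -c "
from bench import arm; s=arm.read_state();print(s['position'],s['contact_force'],s['wrist_torque'])"
```

```text
clock: 21.15
position: [566.4, -250.7, 102.8]
ee_rot: [0.707, -0.707, -0.0, 0.0]
contact_force: [1.3, 1.0, -2.4]
gripper_width: 26.5
grasp_force: 59.0
[ 566.42895973 -250.67390358  102.84520181] [ 1.27543014  0.95562253 -2.37705822] [-0.05738644 -0.14764114 -0.03370216]
```

```bash
python3 -m handwheel '[{"x":0.0015,"y":0.0005,"z":-0.015,"ax":0,"ay":0,"az":0},{"x":0,"y":0,"z":-0.015,"ax":0,"ay":0,"az":0},{"x":0,"y":0,"z":-0.015,"ax":0,"ay":0,"az":0},{"x":0,"y":0,"z":-0.015,"ax":0,"ay":0,"az":0},{"x":0,"y":0,"z":-0.015,"ax":0,"ay":0,"az":0},{"x":0,"y":0,"z":-0.015,"ax":0,"ay":0,"az":0},{"x":0,"y":0,"z":-0.01,"ax":0,"ay":0,"az":0},{"x":0,"y":0,"z":0,"ax":0,"ay":0,"az":0}]' ; python3 -m handwheel '[{"x":0,"y":0,"z":-0.004,"ax":0,"ay":0,"az":0},{"x":0,"y":0,"z":-0.003,"ax":0,"ay":0,"az":0},{"x":0,"y":0,"z":-0.003,"ax":0,"ay":0,"az":0},{"x":0,"y":0,"z":0,"ax":0,"ay":0,"az":0},{"x":0,"y":0,"z":0,"ax":0,"ay":0,"az":0},{"x":0,"y":0,"z":0,"ax":0,"ay":0,"az":0},{"x":0,"y":0,"z":0,"ax":0,"ay":0,"az":0},{"x":0,"y":0,"z":0,"ax":0,"ay":0,"az":0}]';python3 -c "
from bench import arm; s=arm.read_state();print(s['position'],s['contact_force'],s['wrist_torque'])"
```

```text
clock: 21.95
position: [566.8, -250.6, 82.7]
ee_rot: [0.707, -0.707, -0.0, 0.0]
contact_force: [-0.3, 0.5, -0.5]
gripper_width: 26.6
grasp_force: 59.0
clock: 22.75
position: [566.9, -250.6, 81.1]
ee_rot: [0.707, -0.707, 0.0, -0.0]
contact_force: [-0.1, 1.5, 0.3]
gripper_width: 26.5
grasp_force: 59.0
[ 566.86509327 -250.60497652   81.05192612] [-0.053168    1.50343439  0.28132519] [-0.0030969  -0.00253115 -0.01008882]
```

```bash
python3 -m handwheel '[{"x":0,"y":0,"z":-0.0025,"ax":0,"ay":0,"az":0},{"x":0,"y":0,"z":-0.0025,"ax":0,"ay":0,"az":0},{"x":0,"y":0,"z":-0.0025,"ax":0,"ay":0,"az":0},{"x":0,"y":0,"z":0,"ax":0,"ay":0,"az":0},{"x":0,"y":0,"z":0,"ax":0,"ay":0,"az":0},{"x":0,"y":0,"z":0,"ax":0,"ay":0,"az":0},{"x":0,"y":0,"z":0,"ax":0,"ay":0,"az":0},{"x":0,"y":0,"z":0,"ax":0,"ay":0,"az":0}]' ; python3 -m handwheel '[{"x":0,"y":0,"z":-0.0025,"ax":0,"ay":0,"az":0},{"x":0,"y":0,"z":-0.0025,"ax":0,"ay":0,"az":0},{"x":0,"y":0,"z":0,"ax":0,"ay":0,"az":0},{"x":0,"y":0,"z":0,"ax":0,"ay":0,"az":0},{"x":0,"y":0,"z":0,"ax":0,"ay":0,"az":0},{"x":0,"y":0,"z":0,"ax":0,"ay":0,"az":0},{"x":0,"y":0,"z":0,"ax":0,"ay":0,"az":0},{"x":0,"y":0,"z":0,"ax":0,"ay":0,"az":0}]'
```

```text
clock: 23.55
position: [566.9, -250.6, 79.5]
ee_rot: [0.707, -0.707, -0.0, -0.0]
contact_force: [-0.1, 0.0, -1.1]
gripper_width: 26.3
grasp_force: 59.0
clock: 24.35
position: [567.0, -250.7, 79.1]
ee_rot: [0.707, -0.707, 0.0, -0.0]
contact_force: [-1.3, 0.2, 5.1]
gripper_width: 26.6
grasp_force: 59.6
```

It's home: the floor is touched 50 mm below the first contact height, at 5 N. Release and retreat.

```bash
python3 -m handwheel '[{"x":0,"y":0,"z":0,"ax":0,"ay":0,"az":0},{"x":0,"y":0,"z":0,"ax":0,"ay":0,"az":0},{"x":0,"y":0,"z":0,"ax":0,"ay":0,"az":0},{"x":0,"y":0,"z":0,"ax":0,"ay":0,"az":0},{"x":0,"y":0,"z":0,"ax":0,"ay":0,"az":0},{"x":0,"y":0,"z":0,"ax":0,"ay":0,"az":0},{"x":0,"y":0,"z":0,"ax":0,"ay":0,"az":0},{"x":0,"y":0,"z":0,"ax":0,"ay":0,"az":0}]' 0.4; python3 -m handwheel '[{"x":0,"y":0,"z":0.05,"ax":0,"ay":0,"az":0},{"x":0,"y":0,"z":0.1,"ax":0,"ay":0,"az":0},{"x":0,"y":0,"z":0.1,"ax":0,"ay":0,"az":0},{"x":0,"y":0,"z":0.15,"ax":0,"ay":0,"az":0},{"x":0,"y":0,"z":0.15,"ax":0,"ay":0,"az":0},{"x":0,"y":0,"z":0.1,"ax":0,"ay":0,"az":0},{"x":0,"y":0,"z":0,"ax":0,"ay":0,"az":0},{"x":0,"y":0,"z":0,"ax":0,"ay":0,"az":0}]'; python3 -m handwheel '[{"x":-0.1,"y":0.1,"z":0,"ax":0,"ay":0,"az":0},{"x":-0.15,"y":0.15,"z":0,"ax":0,"ay":0,"az":0},{"x":-0.15,"y":0.15,"z":0,"ax":0,"ay":0,"az":0},{"x":-0.15,"y":0.15,"z":0,"ax":0,"ay":0,"az":0},{"x":-0.1,"y":0.1,"z":0,"ax":0,"ay":0,"az":0},{"x":0,"y":0,"z":0,"ax":0,"ay":0,"az":0},{"x":0,"y":0,"z":0,"ax":0,"ay":0,"az":0},{"x":0,"y":0,"z":0,"ax":0,"ay":0,"az":0}]'
python3 - <<'E'
from h import *
s=arm.get_image('scene')[:,:,::-1];t=arm.get_image('top')[:,:,::-1]
o=np.hstack([cv2.resize(s[150:260,175:285],(400,400),interpolation=2),cv2.resize(t[205:305,375:475],(400,400),interpolation=2)])
cv2.imwrite('pics/c5.png',o)
E
```

```text
clock: 25.15
position: [566.9, -250.6, 78.5]
ee_rot: [0.707, -0.707, 0.0, -0.0]
contact_force: [-0.3, 1.1, 0.3]
gripper_width: 59.6
grasp_force: 0.0
clock: 25.95
position: [566.7, -250.4, 209.0]
ee_rot: [0.707, -0.707, 0.0, -0.0]
contact_force: [-0.9, 0.2, -0.5]
gripper_width: 59.7
grasp_force: 0.0
clock: 26.75
position: [437.2, -120.9, 208.0]
ee_rot: [0.707, -0.707, -0.0, 0.0]
contact_force: [0.4, 0.4, 0.0]
gripper_width: 60.0
grasp_force: 0.0
```

View pics/c5.png

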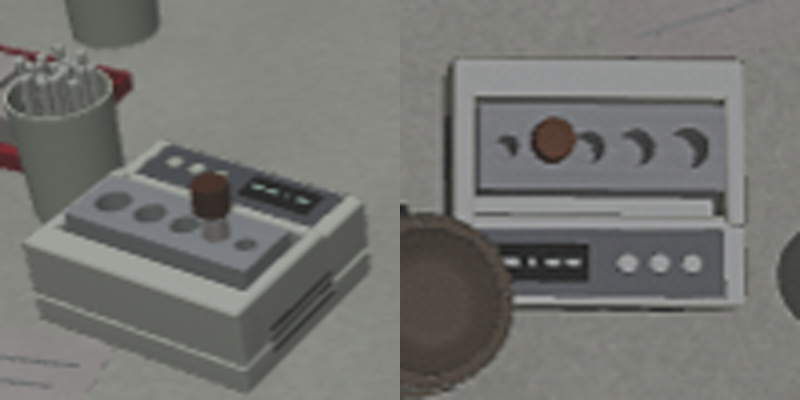

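The tube stands upright in well 2 (cap at about (552,140) in the right crop), well 1 is free, and the arm is clear.

```bash
python3 -c "
from bench import arm; print(arm.job_done())"
```

```text
the job is handed in; nothing more can be done
None
```

The tube from the stand is fully home in well 2 (19 mm), after a gentle try on well 1 (16 mm) where it stopped at the top at about 7 N; nothing else on the bench was moved, and the job was handed in at about 27 s.

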